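# Clamp a bearing ring in the inspection fixture

## Robot

A 6-joint arm with a two-finger parallel gripper is mounted at the origin on the work surface. World frame = base frame: x ahead of the robot, y to its left, z up, the work surface at z = 0. Lengths are in mm, angles in degrees, forces in N, time in s.
With the tool pointing down it reaches from about 425 to 1125 mm from the base axis. Payload 14.9 kg.
Tool frame: the origin (TCP) lies at the very end of the fingers, on their centre line; the grasp point (between the pads) lies 19 mm behind it; z points along the fingers, y is the line along which they close (so a half turn about z gives the same grasp; the last joint's range is limited). The gripper opens to 91 mm and grips with 3 to 60 N. Pads are 32 mm wide; open, the fingers measure 118 mm over their backs; the gripper's body (76 mm by 178 mm) begins 60 mm behind the grasp point.
Start: joints at [66.274, 21.709, 99.362, -0, 58.929, -1.908], TCP at [260.172, 649.868, 213.932] pointing down, gripper open.
Joint ranges: [-158.91, 158.91], [-42.39, 125.64], [0.06, 152.35], [-60.88, 240.88], [17.5, 164.5], [-176.32, 176.32]. Speed limits (degrees/s): [108.29, 108.29, 136.94, 180, 180, 180].

## Interface

Orientations are given as [roll, pitch, yaw] about the fixed x, y, z axes, in that order (R = Rz(yaw) Ry(pitch) Rx(roll)).
In Python, from bench import get_obs, snapshot, camera_params, robot gives the robot as it stands.
- The arm moves only by the tool send_rows, never from a script. Its argument "targets" is a list of rows, each a list of 6 numbers: the shift along the tool's x, y, z scaled (see below), then the turn, a rotation vector about the tool's x, y, z scaled (see below). In form: [[dx, dy, dz, ax, ay, az], ...]. A call has exactly 5 rows; each row shifts and turns the commanded pose from where the row before left it, along the tool's axes as they then stand; what a row does not reach is not made up. The controller multiplies each number of a shift by 20 mm and each number of a turn by 2 rad. A row lasts 1/8 s, in which the tool goes at most 62.5 mm and 10.7 degrees, less where a joint would pass 70% of its speed; a pose out of reach is approached as far as the arm can. A call with a number of a shift or a turn outside -1 to 1 is refused whole. A call with a gripper value outside its range is refused whole. "jaw" is the opening, from 0 (shut) to 1 (fully open), set as the call begins (left out, the last holds). The fingers move at their own pace and stop on an object; "force" is the grip in N (left out, the last holds). Time passes only in rows, so rows that do not move let the fingers close, or fill a call up. It gives the time, the measured TCP pose, the force, the opening and the grip force at its end, in the units of the state.
- get_obs(): the state, without advancing time (a new reading comes with each control period).
- snapshot(name): name is "side" or "top" or "wrist"; returns (picture, depth): 480x640x3 uint8, red, green, blue; 480x640 float32, mm along the optical axis (not along the pixel's ray), 0 where there is no reading.
- camera_params(name): a dict with "fx", "fy", "cx", "cy" (pixels), "k1" (the pictures are not rectified: a ray, as slopes to the right and down, at radius r is drawn at 1 + k1 r^2 times it, then the intrinsics apply), "R" (3x3) and "t" (3): a world point X has camera coordinates R X + t. Camera axes: x right, y down, z forward; pixel columns grow to the right and rows downward; lengths in mm; the calibration is good to about 2 mm. A picture is of the moment at which its call begins: read the wrist's pose just before it. camera_params takes no time and is no camera call; for the wrist camera it gives the pose at the moment of the call.
- robot.close_job(): hands the job in; it is judged then, once.
The state is a dict: "time": time; "joint_positions": joint angles; "joint_velocities": joint speeds; "tau": joint torques, N m; "tool_pos": TCP position; "tool_rot": TCP orientation; "ft_force": force on the tool from outside, world axes, zero at the start; "ft_torque": the same for the moment, N m; "opening": finger opening in mm; "finger_force": force on a finger pad.
Only numpy, scipy, OpenCV 4.12 (cv2) and the standard library are available. Lean on these libraries where they do the work, as an engineer would, in place of code of your own. Each camera call takes 0.05 s, during which the arm holds its last target. There are 200 camera calls.

## Task

Load the inspection fixture: swing its hold-down handle a quarter turn fully open, set the larger of the two bearing rings that lie directly on the bench (not those in the tray) flat on the plate and snug against both locating pins, then swing the handle back fully closed so that its arm lies over the ring. Set the ring down rather than dropping it, and leave the other things on the bench where they are.

Things in the scene. Friction and masses are not known exactly. Their poses are not given: they have to be found in the camera images.
- fixture: Fixed steel plate 20 thick, flat on the bench; origin on the bench, plate x -70..80, y -70..130 in its frame, +x away from the robot (within 0.3 rad). Two upright pins, 12 diameter, tops 34 above the bench, centred at (36.7, 90.9) and (36.7, 29.1), at the far side of the ring's place. Hinge post at (0, -30), radius 17, top 58 above the bench, with two thin stop studs beside it
- nest (a point): Point on the plate's top, 20 above the bench, at (0, 60) of the fixture, axes as the fixture's: where the centre of the large ring's underside lies when the ring touches both pins (push it in +x to touch them)
- holddown (a joint): Hold-down's angle about its vertical hinge, rad: 0 = fully closed (arm along the fixture's +y, over the ring's place), 1.571 = fully open (arm along +x, handle along -x, to the robot). Opens clockwise from above, stays where left. Arm 20 wide, reaches 62 from the hinge; its pad's underside is 41 above the bench, 3 above a seated ring. Handle bar 16 wide, 105 long, on the hinge's other side
- holddown_hinge (a point): Point on the vertical hinge axis, 42 above the bench
- handle_grip (a point): Middle of the upright round black handle grip, 20 in diameter, its top 97 and its foot 55 above the bench (this point is 82 above it), 95 from the hinge axis on the far side from the arm: along the fixture's -y when closed, -x when open
- large_ring: The ring to load: larger bearing ring of plain bronze lying flat on the bench, OD 84, ID 62 (wall 11 wide), height 18, about 0.39 kg. Origin: centre of its underside, z up. It is easily gripped by the wall, one finger in the bore
- small_ring: A smaller bearing ring, OD 60, ID 40, height 14; bronze too; bystander. Origin: centre of its underside
- dial_gauge: A dial gauge in a stand, base 50 x 90, 72 high; bystander. Origin: centre of the underside
- saddle_block: A saddle block 60 x 70 x 40 with a slot in its top; bystander. Origin: centre of the underside
- plug_gauge: A steel plug gauge standing up, 32 diameter, 50 high; bystander. Origin: centre of the underside
- screwdriver: A screwdriver lying on the bench to the right of the fixture; bystander. Origin: on the bench under its middle, length along x
- oil_bottle: A small closed bottle, 52 diameter, 85 high; bystander. Origin: centre of the underside
- gauge_block: A steel block 30 x 50 x 15 lying behind the fixture; bystander. Origin: centre of the underside
Things that resemble listed ones, but are neither listed nor needed, are in the scene too. Leave any green, purple or turquoise look-alike of the large_ring alone.

How it is judged (in metres and radians):
On the way, in this order (a step that is already met when the one before it is completed fails the run):
1. the hold-down is swung fully open (joint beyond 1.40 rad) (value of joint holddown above 1.4 rad), for 0.1 s.
2. with the hold-down open, the large ring lies flat on the plate against both pins (within 4 mm of the nest point) (horizontal distance between large_ring and nest below 0.004 m and z of large_ring in the frame of nest between -0.003 and 0.003 m and angle between large_ring's own z axis and vertical below 0.05 rad and value of joint holddown above 1 rad), for 0.2 s.
At the end, for the whole second after the job is handed in: The large ring lies flat (tilt under 0.05 rad, height within 3 mm) on the fixture plate, its centre within 4 mm of the nest point, so against both pins; the hold-down is fully closed over it (joint below 0.07 rad); ring and hold-down are at rest (horizontal distance between large_ring and nest below 0.004 m and z of large_ring in the frame of nest between -0.003 and 0.003 m and angle between large_ring's own z axis and vertical below 0.05 rad and value of joint holddown below 0.07 rad and linear speed of large_ring below 0.02 m/s and velocity of joint holddown between -0.05 and 0.05 rad/s); the robot touches nothing.
It fails at once if the large ring is dropped (faster than 0.45 m/s while not held) (linear speed of large_ring above 0.45 m/s and contact force between the fingers and large_ring below 0.1 N).
It fails at once if another loose thing on the bench is moved by more than 25 mm (distance of any of small_ring, dial_gauge, saddle_block, plug_gauge, screwdriver, oil_bottle, gauge_block from where it was at the start of the episode above 0.025 m).
It also fails if it takes over 64 s, if anything falls off the work surface, if the arm or the gripper's body presses on something with over 40 N, if the wrist force passes 120 N, or if a joint passes its speed limit or range.

## Working session

There is one attempt and no reset: what is moved stays moved. The work goes in short steps, Python scripts to look and compute and a tool call to move; the robot and the scene stay as the last step left them, time stands still between calls to the robot, and variables do not carry over. Pictures are saved under pics/ and viewed, at most 10 in all, crops included, and the job is handed in when it is done.

Besides the shell and the picture viewer there is one more tool, called after "Call:" as name(argument=value, ...), one argument or row to a line, values as JSON. send_rows: Moves the arm, as the interface text tells. Its arguments: {"type":"object","properties":{"targets":{"type":"array","items":{"type":"array","items":{"type":"number","minimum":-1,"maximum":1}}},"jaw":{"type":"number"},"force":{"type":"number"}},"required":["targets"]}

```bash
mkdir -p pics; ls
cat > h.py <<'E'
import numpy as np,cv2
from bench import get_obs,snapshot,camera_params,robot
def K(p): return np.array([[p['fx'],0,p['cx']],[0,p['fy'],p['cy']],[0,0,1.]])
def ray(p,uv):
    uv=np.atleast_2d(np.array(uv,float))
    d=(uv-[p['cx'],p['cy']])/[p['fx'],p['fy']]
    s=d.copy()
    for _ in range(20): s=d/(1+p['k1']*(s**2).sum(1,keepdims=True))
    R=np.array(p['R']);t=np.array(p['t'])
    return -R.T@t,np.c_[s,np.ones(len(s))]@R
def onplane(p,uv,z):
    o,d=ray(p,uv); return o+d*((z-o[2])/d[:,2])[:,None]
def bydepth(p,uv,dep):
    o,d=ray(p,uv); return o+d*np.array([dep[int(v),int(u)] for u,v in np.atleast_2d(uv)])[:,None]
def proj(p,X):
    c=np.atleast_2d(X)@np.array(p['R']).T+np.array(p['t']); s=c[:,:2]/c[:,2:]
    s=s*(1+p['k1']*(s**2).sum(1,keepdims=True)); return s*[p['fx'],p['fy']]+[p['cx'],p['cy']]
E
python3 - <<'E'
from h import *
for n in('top','side'):
    p=camera_params(n);im,d=snapshot(n)
    cv2.imwrite(f'pics/{n}.png',im[:,:,::-1]);np.savez(f'pics/{n}.npz',im=im,d=d,**p)
    print(n,-np.array(p['R']).T@p['t'],p['R'][2],p['fx'])
print(get_obs())
E
```

```text
pics
top [ 520.64123536  -17.39969837 1172.30646618] [ 0.05603995 -0.02621229 -0.99808439] 566.3671267143454
side [ -91.14015942 -648.03370259 1180.19273371] [ 0.46553955  0.42416738 -0.77675927] 590.43267628666
{'time': 0.1, 'joint_positions': array([ 6.62728844e+01,  2.17362274e+01,  9.93927581e+01,  8.08714507e-04,
        5.89290454e+01, -1.90748216e+00]), 'joint_velocities': array([-0.07050096, -0.13275376, -0.00683137, -0.02478727, -0.08891113,
        0.06307925]), 'tau': array([ 3.07308319e-04, -7.65041685e+01, -4.35297275e+01,  6.52785483e-02,
        3.98931548e-02, -3.07332084e-05]), 'tool_pos': array([260.03038417, 649.51825681, 213.34081683]), 'tool_rot': array([-1.79942024e+02, -2.62348111e-03,  1.58179948e+02]), 'ft_force': array([-1.02490567,  0.50375451, -0.34810241]), 'ft_torque': array([-0.01410344,  0.00328595,  0.00213135]), 'finger_force': 0.0, 'opening': 91.12392096869007}
```

```bash
sleep 0
```

```text
(no output)
```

View pics/top.png

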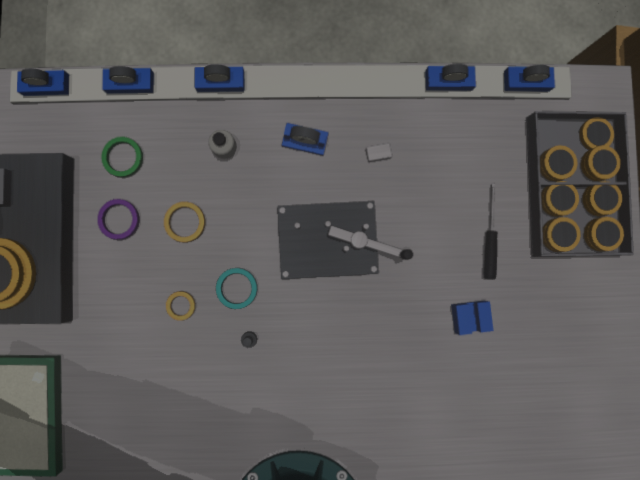

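View pics/side.png

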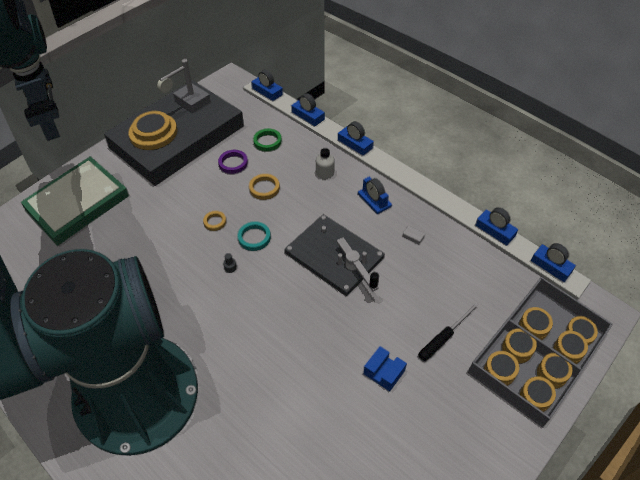

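Both views show the bench. The large ring is at top (184,222) / side (264,186), with the plain small ring at top (181,305). The fixture plate's corners in the top view are about (279,205), (375,201), (379,274) and (284,279). The hinge is near (360,240) and the grip near (406,254), so the hold-down starts slightly open.

```bash
cat > m.py <<'E'
from h import *
V={}
for n in('top','side'):
    f=np.load(f'pics/{n}.npz');V[n]=({k:f[k] for k in f.files if k not in('im','d')},f['im'],f['d'])
def tri(a,b):
    (o1,d1),(o2,d2)=ray(V['top'][0],a),ray(V['side'][0],b);d1=d1[0];d2=d2[0]
    s=np.linalg.lstsq(np.c_[d1,-d2],o2-o1,rcond=None)[0];P,Q=o1+s[0]*d1,o2+s[1]*d2
    return (P+Q)/2,np.linalg.norm(P-Q)
def comp(m,seed):
    n,l,s,c=cv2.connectedComponentsWithStats(m.astype(np.uint8),connectivity=4)
    i=min((i for i in range(1,n) if s[i,4]>15),key=lambda i:np.hypot(*(c[i]-seed)));return (l==i).astype(np.uint8),s[i,4]
E
python3 - <<'E'
from m import *
from scipy.optimize import least_squares
seeds={'top':dict(big=(184,222),small=(181,305),grip=(407,254),plate=(310,235)),'side':dict(big=(264,186),small=(215,220),grip=(374,281),plate=(320,255))}
C={}
for n,(p,im,d) in V.items():
    hsv=cv2.cvtColor(im,cv2.COLOR_RGB2HSV)
    br=(hsv[...,0]>10)&(hsv[...,0]<28)&(hsv[...,1]>110)&(hsv[...,2]>70)
    for k in('big','small'):
        m,a=comp(br,seeds[n][k]);c=max(cv2.findContours(m,cv2.RETR_EXTERNAL,cv2.CHAIN_APPROX_NONE)[0],key=len)[:,0]
        e=cv2.fitEllipse(c);C[n,k]=e[0]
        w=onplane(p,c,18 if k=='big' else 14)[:,:2]
        (x,y),ax,_=cv2.fitEllipse(w.astype(np.float32).reshape(-1,1,2))
        print(n,k,a,e[0],'world',x,y,ax)
    g=im.max(2).astype(int)
    for k in('plate','grip'):
        m,a=comp(g<(85 if k=='plate' else 40),seeds[n][k])
        c=max(cv2.findContours(m,cv2.RETR_EXTERNAL,cv2.CHAIN_APPROX_NONE)[0],key=len)
        r=cv2.minAreaRect(c);print(n,k,a,r)
        mm=cv2.moments(m,True);C[n,k]=(mm['m10']/mm['m00'],mm['m01']/mm['m00'])
        if k=='plate':
            q=cv2.approxPolyDP(cv2.convexHull(c),5,True)[:,0];C[n,'corners']=q
            print(q.tolist());print(onplane(p,q,20).round(1).tolist())
for k in('big','small','grip'): print(k,tri(C['top',k],C['side',k]))
for n,uv in(('top',[(360,240),(406,254),(184,222)]),('side',[(353,256),(374,281)])):print(n,g.shape,bydepth(V[n][0],uv,V[n][2]).round(1).tolist())
def crop(n,x,y,w,h,s):return cv2.resize(V[n][1][y:y+h,x:x+w,::-1],None,fx=s,fy=s,interpolation=cv2.INTER_CUBIC)
cv2.imwrite('pics/c.png',np.hstack([crop('top',265,190,160,110,2.5)[:275],crop('side',275,205,160,110,2.5)[:275]]))
E
```

```text
top big 522 (183.8286590576172, 221.5366668701172) world 612.0366821289062 222.2963104248047 (79.4039306640625, 80.66951751708984)
top small 321 (179.970947265625, 305.37451171875) world 441.4029541015625 231.5693817138672 (55.4166374206543, 56.969600677490234)
top plate 6796 ((345.1707763671875, 238.5738525390625), (74.49623107910156, 133.73822021484375), 86.8201675415039)
[[413, 254], [378, 273], [282, 279], [277, 207], [373, 201]]
[[539.2, -245.3, 20.0], [501.5, -172.5, 20.0], [492.4, 23.1, 20.0], [639.1, 31.6, 20.0], [649.1, -165.2, 20.0]]
top grip 30 ((403.1699523925781, 254.68997192382812), (7.35391092300415, 4.666904926300049), 81.8698959350586)
side big 269 (263.76861572265625, 185.09107971191406) world 611.3779907226562 223.1882781982422 (80.10816955566406, 83.38056182861328)
side small 195 (214.09393310546875, 219.74517822265625) world 440.18414306640625 232.13470458984375 (56.79646682739258, 60.47599792480469)
side plate 4000 ((340.1153564453125, 258.576904296875), (103.45159149169922, 57.41147232055664), 33.6900634765625)
[[285, 248], [319, 217], [329, 218], [384, 254], [374, 301], [345, 296]]
[[496.8, 26.5, 20.0], [627.6, 33.2, 20.0], [642.5, 11.9, 20.0], [648.1, -166.0, 20.0], [526.4, -234.9, 20.0], [491.4, -176.1, 20.0]]
side grip 110 ((373.5, 280.0), (14.0, 7.0), 90.0)
big (array([611.63775833, 222.7567263 ,  17.33694728]), np.float64(1.0351840683721847))
small (array([440.87484476, 232.23833393,  12.79842054]), np.float64(1.1988645462623855))
grip (array([ 538.55210228, -216.35931426,   74.40819126]), np.float64(3.6790126872131887))
top (480, 640) [[567.7, -132.7, 60.8], [538.1, -215.9, 100.5], [612.4, 225.6, -0.1]]
side (480, 640) [[569.5, -131.3, 58.1], [532.6, -224.3, 85.1]]
```

View pics/c.png

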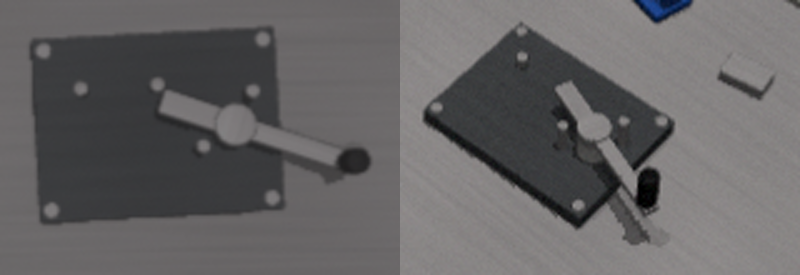

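The crop shows the two far pins at crop (81,88) and (157,85), the hinge boss at (235,125), and the grip top at (353,160). The hold-down starts at about 0.4 rad, and the fixture yaw is about 3°. I'll rotate the tool to align with the fixture (yaw 93) first.

Call:
send_rows(
  targets=[
    [0, 0, 0, 0, 0, 0.057],
    [0, 0, 0, 0, 0, 0.057],
    [0, 0, 0, 0, 0, 0.057],
    [0, 0, 0, 0, 0, 0.057],
    [0, 0, 0, 0, 0, 0.057],
  ],
  jaw=1,
)

```text
time: 0.72
tool_pos: [260.1, 649.6, 213.5]
tool_rot: [-180.0, 0.0, 125.3]
ft_force: [1.0, 0.7, -0.1]
opening: 91.1
finger_force: 0.0
```

Call:
send_rows(
  targets=[
    [0, 0, 0, 0, 0, 0.057],
    [0, 0, 0, 0, 0, 0.057],
    [0, 0, 0, 0, 0, 0.057],
    [0, 0, 0, 0, 0, 0.057],
    [0, 0, 0, 0, 0, 0.057],
  ],
)

```text
time: 1.35
tool_pos: [260.1, 649.6, 213.5]
tool_rot: [-180.0, 0.0, 92.6]
ft_force: [0.0, 0.6, 0.6]
opening: 91.0
finger_force: 0.0
```

Call:
send_rows(
  targets=[
    [-0.9, 0.55, -0.1, 0, 0, 0],
    [-0.9, 0.55, -0.1, 0, 0, 0],
    [-0.9, 0.55, -0.1, 0, 0, 0],
    [-0.9, 0.55, -0.1, 0, 0, 0],
    [-0.9, 0.55, -0.1, 0, 0, 0],
  ],
)

```text
time: 1.98
tool_pos: [320.6, 561.4, 224.2]
tool_rot: [180.0, -0.0, 92.9]
ft_force: [-0.4, -0.1, -0.7]
opening: 91.0
finger_force: 0.0
```

Call:
send_rows(
  targets=[
    [-0.9, 0.55, -0.1, 0, 0, 0],
    [-0.9, 0.55, -0.1, 0, 0, 0],
    [-0.9, 0.55, -0.1, 0, 0, 0],
    [-0.9, 0.55, -0.1, 0, 0, 0],
    [-0.9, 0.55, -0.1, 0, 0, 0],
  ],
)

```text
time: 2.6
tool_pos: [379.8, 474.4, 234.1]
tool_rot: [180.0, -0.0, 92.9]
ft_force: [-0.4, -0.2, 0.8]
opening: 91.3
finger_force: 0.0
```

Call:
send_rows(
  targets=[
    [-0.9, 0.55, 0, 0, 0, 0],
    [-0.9, 0.55, 0, 0, 0, 0],
    [-0.9, 0.55, 0, 0, 0, 0],
    [-0.9, 0.55, 0, 0, 0, 0],
    [-0.9, 0.55, 0, 0, 0, 0],
  ],
)

```text
time: 3.22
tool_pos: [439.2, 387.3, 233.9]
tool_rot: [180.0, -0.0, 92.9]
ft_force: [-0.4, -0.3, 0.5]
opening: 91.2
finger_force: 0.0
```

Call:
send_rows(
  targets=[
    [-0.9, 0.55, 0, 0, 0, 0],
    [-0.9, 0.55, 0, 0, 0, 0],
    [-0.9, 0.55, 0, 0, 0, 0],
    [-0.9, 0.55, 0, 0, 0, 0],
    [-0.9, 0.55, 0, 0, 0, 0],
  ],
)

```text
time: 3.85
tool_pos: [498.7, 300.1, 233.9]
tool_rot: [180.0, -0.0, 92.9]
ft_force: [0.4, -0.1, -0.0]
opening: 91.1
finger_force: 0.0
```

Call:
send_rows(
  targets=[
    [-0.9, 0.55, 0, 0, 0, 0],
    [-0.9, 0.55, 0, 0, 0, 0],
    [-0.9, 0.55, 0, 0, 0, 0],
    [-0.9, 0.55, 0, 0, 0, 0],
    [-0.9, 0.55, 0, 0, 0, 0],
  ],
)

```text
time: 4.47
tool_pos: [558.1, 213.0, 233.9]
tool_rot: [-180.0, -0.0, 92.9]
ft_force: [0.2, 0.7, 0.3]
opening: 91.3
finger_force: 0.0
```

```bash
cat >> h.py <<'E'
def wsnap(name):
    p=camera_params('wrist');im,d=snapshot('wrist');cv2.imwrite(f'pics/{name}.png',im[:,:,::-1]);np.savez(f'pics/{name}.npz',im=im,d=d,**p);return p,im,d
E
python3 - <<'E'
from h import *
print({k:get_obs()[k].round(1).tolist() for k in('tool_pos','tool_rot','joint_positions')})
p,im,d=wsnap('w1'); print(-p['R'].T@p['t'],p['R'].round(2).tolist(),p['fx'])
print(proj(p,[[612,222,18],[564,-41,20],[569,-131,58]]))
E
```

```text
{'tool_pos': [558.1, 213.0, 233.9], 'tool_rot': [-180.0, -0.0, 92.9], 'joint_positions': [18.7, 11.2, 110.9, 0.0, 57.9, 15.8]}
[554.00667201 293.62727232 404.84880615] [[1.0, 0.05, -0.0], [0.05, -0.96, 0.28], [0.01, -0.28, -0.96]] 405.7622970178555
[[372.50308901 195.51718738]
 [310.439041   418.57855498]
 [310.78290986 506.00583071]]
```

Call:
send_rows(
  targets=[
    [-0.9, -0.07, 0, 0, 0, 0],
    [-0.9, -0.07, 0, 0, 0, 0],
    [-0.9, -0.07, 0, 0, 0, 0],
    [-0.9, -0.07, 0, 0, 0, 0],
    [-0.9, -0.07, 0, 0, 0, 0],
  ],
)

```text
time: 5.15
tool_pos: [554.7, 122.7, 234.0]
tool_rot: [180.0, -0.0, 92.9]
ft_force: [0.4, 0.2, 0.1]
opening: 91.0
finger_force: 0.0
```

Call:
send_rows(
  targets=[
    [-0.9, -0.07, 0, 0, 0, 0],
    [-0.9, -0.07, 0, 0, 0, 0],
    [-0.9, -0.07, 0, 0, 0, 0],
    [-0.9, -0.07, 0, 0, 0, 0],
    [-0.9, -0.07, 0, 0, 0, 0],
  ],
)

```text
time: 5.78
tool_pos: [552.3, 32.5, 233.9]
tool_rot: [-180.0, -0.0, 92.9]
ft_force: [0.3, -0.2, -0.6]
opening: 91.3
finger_force: 0.0
```

Call:
send_rows(
  targets=[
    [-0.9, -0.07, 0, 0, 0, 0],
    [-0.9, -0.07, 0, 0, 0, 0],
    [-0.9, -0.07, 0, 0, 0, 0],
    [-0.9, -0.07, 0, 0, 0, 0],
    [-0.9, -0.07, 0, 0, 0, 0],
  ],
)

```text
time: 6.4
tool_pos: [549.8, -57.7, 233.9]
tool_rot: [-180.0, -0.0, 92.9]
ft_force: [-0.2, 0.0, -0.0]
opening: 91.0
finger_force: 0.0
```

Run:
```python
from h import *
print(get_obs()['tool_pos'])
p,im,d=wsnap('w2')
f=np.load('pics/w1.npz');P={k:f[k] for k in f.files if k not in('im','d')};i1=f['im']
hsv=cv2.cvtColor(i1,cv2.COLOR_RGB2HSV)
br=((hsv[...,0]>10)&(hsv[...,0]<28)&(hsv[...,1]>110)&(hsv[...,2]>70)).astype(np.uint8)
for c in cv2.findContours(br,cv2.RETR_CCOMP,cv2.CHAIN_APPROX_NONE)[0]:
    if len(c)<60: continue
    c=c[:,0]
    for z in(0,18):
        (x,y),ax,_=cv2.fitEllipse(onplane(P,c,z)[:,:2].astype(np.float32).reshape(-1,1,2));print(len(c),c.mean(0).round(),z,round(x,1),round(y,1),np.round(ax,1))
```

```text
[549.78236228 -57.7345544  233.92089397]
723 [468. 421.] 0 859.1 -47.7 [ 37.3 759.6]
723 [468. 421.] 18 845.5 -32.5 [ 35.6 725.9]
189 [537. 356.] 0 821.4 39.3 [40.2 92. ]
189 [537. 356.] 18 809.5 50.6 [38.4 87.9]
192 [ 95. 356.] 0 312.7 13.5 [39.8 92.5]
192 [ 95. 356.] 18 323.4 25.9 [38.1 88.4]
241 [371. 191.] 0 613.1 222.3 [85.3 87.1]
241 [371. 191.] 18 610.5 225.4 [81.5 83.2]
175 [371. 190.] 0 612.2 223.5 [61.1 63.5]
175 [371. 190.] 18 609.6 226.7 [58.4 60.7]
79 [394. 162.] 0 632.4 253.0 [ 5.8 33.5]
79 [394. 162.] 18 628.9 254.8 [ 5.5 32. ]
175 [197. 173.] 0 437.4 232.4 [60.1 62.6]
175 [197. 173.] 18 442.6 235.1 [57.5 59.8]
112 [198. 173.] 0 438.1 232.7 [38.4 41.1]
112 [198. 173.] 18 443.2 235.4 [36.7 39.2]
```

View pics/w2.png

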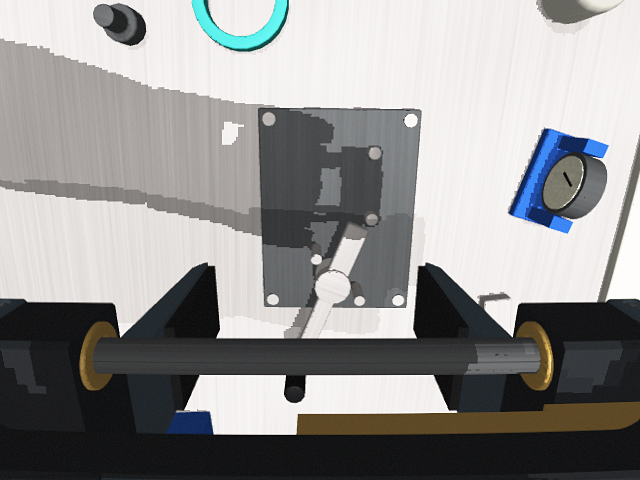

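The wrist view shows the pins at (375,152) and (372,219), the plate corners at (259,108), (421,110), (407,307) and (264,307), the hinge cap at (333,287), and the grip at (294,393).

Run:
```python
from m import *
f=np.load('pics/w2.npz');P={k:f[k] for k in f.files if k not in('im','d')};d=f['d']
T=V['top'][0]
def pr(n,a):print(n,np.round(a,1).tolist())
pin=[(375,152),(372,219)];pr('pins w',onplane(P,pin,34));pr('pins w depth',bydepth(P,pin,d))
pr('pins top',onplane(T,[(297.4,225.2),(327.8,224)],34))
co=[(259,108),(421,110),(407,307),(264,307)];pr('corners w',onplane(P,co,20))
pr('hinge w',onplane(P,[(333,287)],58));pr('hinge top',onplane(T,[(359,240)],58))
pr('grip w',onplane(P,[(294,393)],97));pr('grip top',onplane(T,[(406.2,254)],97))
def two(a,b):
    (o1,d1),(o2,d2)=ray(P,a),ray(T,b);s=np.linalg.lstsq(np.c_[d1[0],-d2[0]],o2-o1,rcond=None)[0];return (o1+s[0]*d1[0]+o2+s[1]*d2[0])/2
for a,b in((pin[0],(297.4,225.2)),(pin[1],(327.8,224)),((333,287),(359,240)),((294,393),(406.2,254))):pr('tri',two(a,b))
# rigid fit plate
def fit(src,dst,n):
    s=np.array(src,float);q=np.array(dst)[:,:2];sm,qm=s.mean(0),q.mean(0);a=s-sm;b=q-qm
    y=np.arctan2((a[:,0]*b[:,1]-a[:,1]*b[:,0]).sum(),(a*b).sum());R=np.array([[np.cos(y),-np.sin(y)],[np.sin(y),np.cos(y)]])
    o=qm-R@sm;print(n,'yaw',np.degrees(y).round(2),'o',o.round(1),'nest',(o+R@[0,60]).round(1),'hinge',(o+R@[0,-30]).round(1),'res',(q-o-s@R.T).round(1).tolist())
fx=[(36.7,90.9),(36.7,29.1),(0,-30),(-70,130),(80,130),(80,-70),(-70,-70)]
fit(fx,np.r_[onplane(P,pin,34),onplane(P,[(333,287)],58),onplane(P,co,20)],'wrist')
tc=[(282,279),(277,207),(373,201),(378,273)]
fit(fx,np.r_[onplane(T,[(297.4,225.2),(327.8,224)],34),onplane(T,[(359,240)],58),onplane(T,tc,20)],'top')
```

```text
pins w [[600.1, -6.0, 34.0], [602.8, -68.2, 34.0]]
pins w depth [[600.1, -6.1, 33.6], [602.8, -68.2, 33.8]]
pins top [[600.3, -9.6, 34.0], [602.0, -70.9, 34.0]]
corners w [[493.3, 27.0, 20.0], [640.8, 32.9, 20.0], [650.2, -164.5, 20.0], [500.6, -171.9, 20.0]]
hinge w [[568.8, -128.9, 58.0]]
hinge top [[567.8, -131.0, 58.0]]
grip w [[537.6, -217.3, 97.0]]
grip top [[538.1, -217.0, 97.0]]
tri [602.9, -8.7, 9.0]
tri [603.5, -71.1, 23.7]
tri [568.6, -131.5, 52.0]
tri [537.9, -216.8, 97.6]
wrist yaw 2.51 o [567.5 -99.1] nest [564.9 -39.1] hinge [ 568.8 -129. ] res [[-0.1, 0.6], [-0.1, 0.2], [-0.0, 0.1], [1.4, -0.8], [-1.0, -1.5], [-0.2, 1.0], [0.0, 0.2]]
top yaw 2.77 o [ 567.  -101.2] nest [564.1 -41.3] hinge [ 568.4 -131.2] res [[1.0, -0.9], [-0.3, -0.5], [-0.6, 0.2], [1.6, -2.1], [-1.6, -0.8], [-1.2, 2.1], [1.1, 2.1]]
```

Call:
send_rows(
  targets=[
    [-0.8, -0.1, 0.5, 0, 0, 0],
    [-0.8, -0.1, 0.5, 0, 0, 0],
    [-0.8, -0.1, 0.5, 0, 0, 0],
    [-0.8, -0.1, 0.5, 0, 0, 0],
    [-0.8, -0.1, 0.5, 0, 0, 0],
  ],
)

```text
time: 7.08
tool_pos: [543.7, -138.0, 183.1]
tool_rot: [-180.0, -0.0, 92.9]
ft_force: [-0.4, 0.2, -0.5]
opening: 90.9
finger_force: 0.0
```

Call:
send_rows(
  targets=[
    [-0.8, -0.1, 0.5, 0, 0, 0],
    [-0.8, -0.1, 0.5, 0, 0, 0],
    [-0.8, -0.1, 0.5, 0, 0, 0],
    [-0.8, -0.1, 0.5, 0, 0, 0],
    [-0.8, -0.1, 0.5, 0, 0, 0],
  ],
)

```text
time: 7.7
tool_pos: [537.8, -218.4, 133.3]
tool_rot: [180.0, -0.0, 92.9]
ft_force: [0.0, -0.5, 0.4]
opening: 91.3
finger_force: 0.0
```

Call:
send_rows(
  targets=[
    [0, 0, 0, 0, 0, 0.0385],
    [0, 0, 0, 0, 0, 0.0385],
    [0, 0, 0, 0, 0, 0.0385],
    [0, 0, 0, 0, 0, 0.0385],
    [0, 0, 0, 0, 0, 0.0385],
  ],
)

```text
time: 8.32
tool_pos: [537.8, -217.9, 133.6]
tool_rot: [-180.0, 0.0, 70.7]
ft_force: [-0.5, 0.6, 0.2]
opening: 91.3
finger_force: 0.0
```

Call:
send_rows(
  targets=[
    [0, 0, 0.7, 0, 0, 0],
    [0, 0, 0.7, 0, 0, 0],
    [0, 0, 0.7, 0, 0, 0],
    [0, 0, 0.7, 0, 0, 0],
    [0, 0, 0.7, 0, 0, 0],
  ],
)

```text
time: 8.95
tool_pos: [537.8, -217.3, 62.8]
tool_rot: [-180.0, -0.0, 70.8]
ft_force: [0.2, -0.2, -0.6]
opening: 91.0
finger_force: 0.0
```

Call:
send_rows(
  targets=[
    [0, 0, 0, 0, 0, 0],
    [0, 0, 0, 0, 0, 0],
    [0, 0, 0, 0, 0, 0],
    [0, 0, 0, 0, 0, 0],
    [0, 0, 0, 0, 0, 0],
  ],
  jaw=0,
  force=8,
)

```text
time: 9.57
tool_pos: [538.0, -217.4, 64.2]
tool_rot: [180.0, 0.0, 70.8]
ft_force: [-0.2, 0.9, -0.0]
opening: 44.1
finger_force: 0.0
```

Call:
send_rows(
  targets=[
    [0, 0, 0, 0, 0, 0],
    [0, 0, 0, 0, 0, 0],
    [0, 0, 0, 0, 0, 0],
    [0, 0, 0, 0, 0, 0],
    [0, 0, 0, 0, 0, 0],
  ],
)

```text
time: 10.2
tool_pos: [537.9, -217.4, 63.9]
tool_rot: [-180.0, 0.0, 70.8]
ft_force: [0.3, -0.2, 0.2]
opening: 19.7
finger_force: 8.0
```

Call:
send_rows(
  targets=[
    [0.03, -0.545, 0, 0, 0, 0.0576],
    [0.03, -0.545, 0, 0, 0, 0.0576],
    [0.03, -0.545, 0, 0, 0, 0.0576],
    [0.03, -0.545, 0, 0, 0, 0.0576],
    [0.03, -0.545, 0, 0, 0, 0.0576],
  ],
)

```text
time: 10.82
tool_pos: [494.2, -185.9, 64.0]
tool_rot: [180.0, -0.0, 37.6]
ft_force: [6.5, 1.6, -5.0]
opening: 20.1
finger_force: 8.0
```

Call:
send_rows(
  targets=[
    [0.03, -0.545, 0, 0, 0, 0.0576],
    [0.03, -0.545, 0, 0, 0, 0.0576],
    [0.03, -0.545, 0, 0, 0, 0.0576],
    [0.03, -0.545, 0, 0, 0, 0.0576],
    [0.03, -0.545, 0, 0, 0, 0.0576],
  ],
)

```text
time: 11.45
tool_pos: [475.2, -135.8, 64.1]
tool_rot: [180.0, -0.1, 4.6]
ft_force: [7.6, -1.6, -7.5]
opening: 19.8
finger_force: 8.0
```

Call:
send_rows(
  targets=[
    [0, -0.05, 0, 0, 0, 0],
    [0, 0, 0, 0, 0, 0],
    [0, 0, 0, 0, 0, 0],
    [0, 0, 0, 0, 0, 0],
    [0, 0, 0, 0, 0, 0],
  ],
)

```text
time: 12.08
tool_pos: [474.9, -135.0, 64.1]
tool_rot: [180.0, -0.1, 4.8]
ft_force: [5.8, 1.9, -4.1]
opening: 20.0
finger_force: 8.0
```

Call:
send_rows(
  targets=[
    [0, 0, 0, 0, 0, 0],
    [0, 0, 0, 0, 0, 0],
    [0, 0, 0, 0, 0, 0],
    [0, 0, -0.5, 0, 0, 0],
    [0, 0, -1, 0, 0, 0],
  ],
  jaw=0.5,
)

```text
time: 12.7
tool_pos: [473.8, -134.8, 94.3]
tool_rot: [-180.0, 0.1, 4.8]
ft_force: [-0.4, -0.5, 0.3]
opening: 45.9
finger_force: 0.0
```

Call:
send_rows(
  targets=[
    [0, 0, -1, 0, 0, 0],
    [0, 0, -1, 0, 0, -0.08],
    [0, 0, -0.5, 0, 0, -0.08],
    [0, 0, 0, 0, 0, -0.08],
    [0, 0, 0, 0, 0, -0.08],
  ],
)

```text
time: 13.32
tool_pos: [474.4, -135.0, 144.8]
tool_rot: [180.0, -0.0, 41.8]
ft_force: [-0.5, 0.4, -0.1]
opening: 46.1
finger_force: 0.0
```

Call:
send_rows(
  targets=[
    [0, 0, 0, 0, 0, -0.09],
    [0, 0, 0, 0, 0, -0.09],
    [0, 0, 0, 0, 0, -0.09],
    [0, 0, 0, 0, 0, -0.09],
    [0, 0, 0, 0, 0, -0.089],
  ],
)

```text
time: 13.95
tool_pos: [474.3, -134.9, 144.6]
tool_rot: [180.0, 0.0, 93.3]
ft_force: [0.6, -0.1, 0.3]
opening: 45.8
finger_force: 0.0
```

Run:
```python
from m import *
im,d=snapshot('top');cv2.imwrite('pics/t2.png',im[:,:,::-1])
o=get_obs();print(o['tool_pos'],o['tool_rot'],o['joint_positions'])
# hinge arm pixel check: project expected arm tip when open
import math
ex=np.array([math.cos(.045),math.sin(.045)]);h=np.array([568.7,-129.8])
T=V['top'][0];print(proj(T,[[*(h-95*ex),97],[*(h+60*ex),50]]))
cv2.imwrite('pics/t2c.png',cv2.resize(im[180:310,150:450,::-1],None,fx=2.5,fy=2.5))
```

```text
[ 474.29438992 -134.9175731   144.5833862 ] [1.79977749e+02 1.18910487e-02 9.37846166e+01] [-1.85858257e+01  9.00557055e+00  1.24921054e+02 -3.51071864e-03
  4.60482728e+01 -2.23680085e+01]
[[363.59868173 288.54583371]
 [356.08893984 209.72683633]]
```

View pics/t2c.png

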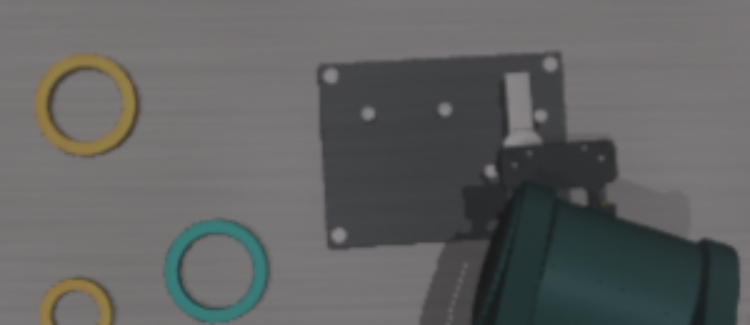

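Call:
send_rows(
  targets=[
    [0.88, 0.3, 0, 0, 0, 0.0105],
    [0.88, 0.3, 0, 0, 0, 0],
    [0.88, 0.3, 0, 0, 0, 0],
    [0.88, 0.3, 0, 0, 0, 0],
    [0.88, 0.3, 0, 0, 0, 0],
  ],
)

```text
time: 14.62
tool_pos: [501.6, -44.8, 144.0]
tool_rot: [180.0, -0.0, 91.7]
ft_force: [-0.8, -0.3, -0.8]
opening: 45.7
finger_force: 0.0
```

Call:
send_rows(
  targets=[
    [0.88, 0.3, 0, 0, 0, 0],
    [0.88, 0.3, 0, 0, 0, 0],
    [0.88, 0.3, 0, 0, 0, 0],
    [0.88, 0.3, 0, 0, 0, 0],
    [0.88, 0.3, 0, 0, 0, 0],
  ],
)

```text
time: 15.25
tool_pos: [529.0, 44.1, 143.9]
tool_rot: [180.0, 0.0, 91.7]
ft_force: [0.4, -1.1, 0.6]
opening: 45.5
finger_force: 0.0
```

Call:
send_rows(
  targets=[
    [0.88, 0.3, 0, 0, 0, 0],
    [0.88, 0.3, 0, 0, 0, 0],
    [0.88, 0.3, 0, 0, 0, 0],
    [0.88, 0.3, 0, 0, 0, 0],
    [0.88, 0.3, 0, 0, 0, 0],
  ],
)

```text
time: 15.88
tool_pos: [556.3, 133.0, 143.9]
tool_rot: [180.0, 0.0, 91.7]
ft_force: [0.6, -0.5, -0.4]
opening: 45.8
finger_force: 0.0
```

Call:
send_rows(
  targets=[
    [0.88, 0.3, 0, 0, 0, 0],
    [0.88, 0.3, 0.5, 0, 0, 0],
    [0.88, 0.3, 1, 0, 0, 0],
    [0.88, 0.3, 1, 0, 0, 0],
    [0.88, 0.3, 1, 0, 0, 0],
  ],
)

```text
time: 16.5
tool_pos: [583.3, 221.8, 72.5]
tool_rot: [-180.0, 0.0, 91.7]
ft_force: [-0.2, -1.2, 0.5]
opening: 45.6
finger_force: 0.0
```

Call:
send_rows(
  targets=[
    [0, -0.3, 0, 0, 0, -0.008],
    [0, 0, 0.6, 0, 0, 0],
    [0, 0, 0.6, 0, 0, 0],
    [0, 0, 0.6, 0, 0, 0],
    [0, 0, 0.6, 0, 0, 0],
  ],
)

```text
time: 17.12
tool_pos: [577.3, 220.2, 25.1]
tool_rot: [-180.0, 0.0, 92.6]
ft_force: [0.5, 0.1, 0.6]
opening: 45.9
finger_force: 0.0
```

Run:
```python
from h import *
o=get_obs();print(o['tool_pos'],o['tool_rot'])
p,im,d=wsnap('w3')
```

```text
[577.28189168 220.22000657  25.12398666] [-1.79997354e+02  2.37487256e-06  9.26109515e+01]
```

View pics/w3.png

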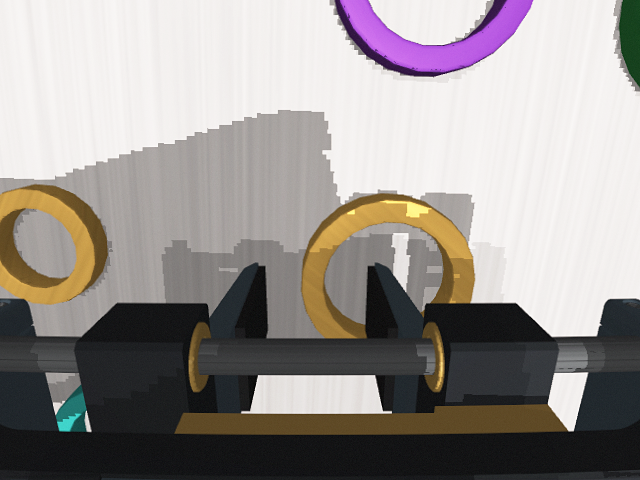

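The inner finger (pixels 367–405) is over the bore and the outer one is clear of the ring on the left. I'll lower and grip.

Call:
send_rows(
  targets=[
    [0.08, 0, 0.3, 0, 0, 0],
    [0, 0, 0.4, 0, 0, 0],
    [0, 0, 0.3, 0, 0, 0],
    [0, 0, 0.1, 0, 0, 0],
    [0, 0, 0, 0, 0, 0],
  ],
)

```text
time: 17.8
tool_pos: [577.2, 222.1, 3.9]
tool_rot: [-180.0, 0.0, 92.6]
ft_force: [0.6, -0.4, 0.9]
opening: 45.7
finger_force: 0.0
```

Call:
send_rows(
  targets=[
    [0, 0, 0, 0, 0, 0],
    [0, 0, 0, 0, 0, 0],
    [0, 0, 0, 0, 0, 0],
    [0, 0, 0, 0, 0, 0],
    [0, 0, 0, 0, 0, 0],
  ],
  jaw=0,
  force=25,
)

```text
time: 18.42
tool_pos: [577.2, 222.1, 4.0]
tool_rot: [-180.0, -0.0, 92.6]
ft_force: [-1.6, 1.1, 1.8]
opening: 13.7
finger_force: 24.4
```

Call:
send_rows(
  targets=[
    [0, 0, 0, 0, 0, 0],
    [0, 0, -0.3, 0, 0, 0],
    [0, 0, -0.5, 0, 0, 0],
    [0, 0, -0.7, 0, 0, 0],
    [0, 0, -0.7, 0, 0, 0],
  ],
)

```text
time: 19.05
tool_pos: [577.3, 222.1, 49.2]
tool_rot: [180.0, -0.0, 92.6]
ft_force: [0.5, 0.1, -3.8]
opening: 13.4
finger_force: 24.4
```

Run:
```python
from h import *
o=get_obs();print(o['tool_pos'],o['tool_rot'],o['opening'])
p,im,d=wsnap('w4')
hsv=cv2.cvtColor(im,cv2.COLOR_RGB2HSV)
z0=o['tool_pos'][2]-3
br=((hsv[...,0]>10)&(hsv[...,0]<28)&(hsv[...,1]>110)&(hsv[...,2]>60));br[345:]=0
n,l,s,c=cv2.connectedComponentsWithStats(br.astype(np.uint8))
for i in range(1,n):
    if s[i,4]>800:print(s[i],c[i])
```

```text
[577.31837716 222.09962535  49.15390133] [ 1.79978269e+02 -4.95658898e-03  9.26388701e+01] 13.37629318724553
[  12  181  116  107 6839] [ 68.56908905 233.57727738]
[ 301  209  192  130 9433] [395.44142903 266.10251246]
```

View pics/w4.png

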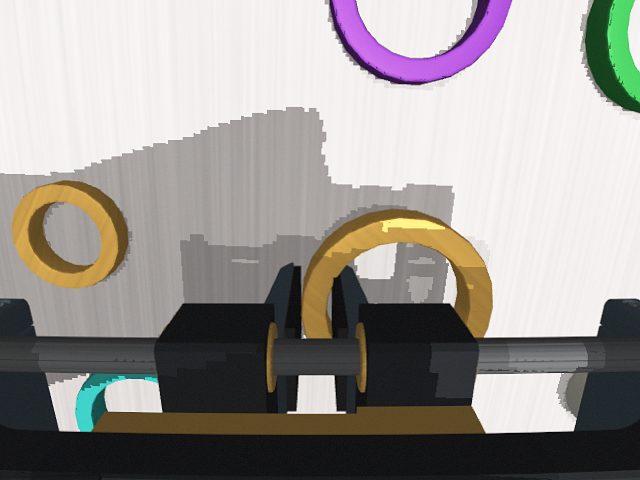

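The ring is gripped by its wall and hangs off the right of the fingers, spanning pixels 301–493. I'll check its tilt and centre from the depth.

Run:
```python
from h import *
f=np.load('pics/w4.npz');p={k:f[k] for k in f.files if k not in('im','d')};im,d=f['im'],f['d']
hsv=cv2.cvtColor(im,cv2.COLOR_RGB2HSV)
br=((hsv[...,0]>10)&(hsv[...,0]<28)&(hsv[...,1]>110)&(hsv[...,2]>60));br[335:]=0;br[:,:295]=0
v,u=np.nonzero(br);W=bydepth(p,np.c_[u,v],d);ok=(W[:,2]>25)&(W[:,2]<90);W=W[ok]
t=np.percentile(W[:,2],90);T=W[abs(W[:,2]-t)<6]
for _ in range(4):
    A=np.c_[T[:,:2]-[577.3,222.1],np.ones(len(T))];c=np.linalg.lstsq(A,T[:,2],rcond=None)[0];r=T[:,2]-A@c;T=T[r>-1.0]
print(c,len(T),r.std(), 'height',t)
rr=W[W[:,2]>t-2]
from scipy.optimize import least_squares
hull=cv2.convexHull(T[:,:2].astype(np.float32))[:,0]
s=least_squares(lambda q:np.hypot(*(hull-q).T)-42,[612,223],loss='soft_l1');print(s.x,s.fun.round(1))
```

```text
[-1.43617446e-02 -4.18854246e-03  6.32417190e+01] 6730 0.542906144621402 height 63.442706496372345
[612.11128752 223.30012314] [-0.9 -0.8 -0.3 -0.5 -0.5 -0.4 -0.3 -0.3 -0.2 -0.2 -0.2  0.  -0.  -0.1
  0.1  0.4  0.1  0.2  0.1  0.1  0.1  0.   0.3 -0.2 -0.1 -0.3 -0.5 -0.7
 -0.6 -0.6 -1.  -0.9 -1.  -1.3 -7.1 -1.5 -1.  -0.8 -0.6]
```

Call:
send_rows(
  targets=[
    [-0.4, -0.1, -0.5, 0, 0, 0],
    [-0.87, -0.22, -0.5, 0, 0, 0],
    [-0.87, -0.22, 0, 0, 0, 0],
    [-0.87, -0.22, 0, 0, 0, 0],
    [-0.87, -0.22, 0, 0, 0, 0],
  ],
)

```text
time: 19.73
tool_pos: [560.6, 142.1, 67.6]
tool_rot: [-180.0, 0.0, 92.6]
ft_force: [0.2, -0.3, -4.1]
opening: 13.7
finger_force: 24.7
```

Call:
send_rows(
  targets=[
    [-0.87, -0.22, 0, 0, 0, 0],
    [-0.87, -0.22, 0, 0, 0, 0],
    [-0.87, -0.22, 0, 0, 0, 0],
    [-0.87, -0.22, 0, 0, 0, 0],
    [-0.87, -0.22, 0, 0, 0, 0],
  ],
)

```text
time: 20.35
tool_pos: [543.0, 54.6, 68.0]
tool_rot: [180.0, 0.0, 92.6]
ft_force: [0.2, -0.2, -4.3]
opening: 13.6
finger_force: 24.7
```

Call:
send_rows(
  targets=[
    [-0.87, -0.22, 0, 0, 0, 0],
    [-0.87, -0.22, 0, 0, 0, 0],
    [-0.87, -0.22, 0, 0, 0, 0],
    [-0.87, -0.22, 0, 0, 0, 0],
    [-0.5, -0.12, 0, 0, 0, 0],
  ],
)

```text
time: 20.98
tool_pos: [526.6, -25.9, 67.9]
tool_rot: [-180.0, 0.0, 92.6]
ft_force: [0.5, 0.0, -3.4]
opening: 13.7
finger_force: 24.8
```

Call:
send_rows(
  targets=[
    [0, 0, 0, 0, 0, 0],
    [0, 0, 0, 0, 0, 0],
    [0, 0, 0, 0, 0, 0],
    [0, 0, 0, 0, 0, 0],
    [0, 0, 0, 0, 0, 0],
  ],
)

```text
time: 21.6
tool_pos: [526.9, -24.5, 67.9]
tool_rot: [180.0, 0.0, 92.7]
ft_force: [-0.1, -0.1, -3.2]
opening: 13.8
finger_force: 24.8
```

Run:
```python
from m import *
o=get_obs();print(o['tool_pos'],o['tool_rot'],o['ft_force'],o['opening'])
p,im,d=wsnap('w5')
```

```text
[526.93594655 -24.52077056  67.93830705] [1.79998345e+02 9.28210504e-04 9.26533043e+01] [-0.1185318  -0.1313894  -3.16246534] 13.774262990936789
```

View pics/w5.png

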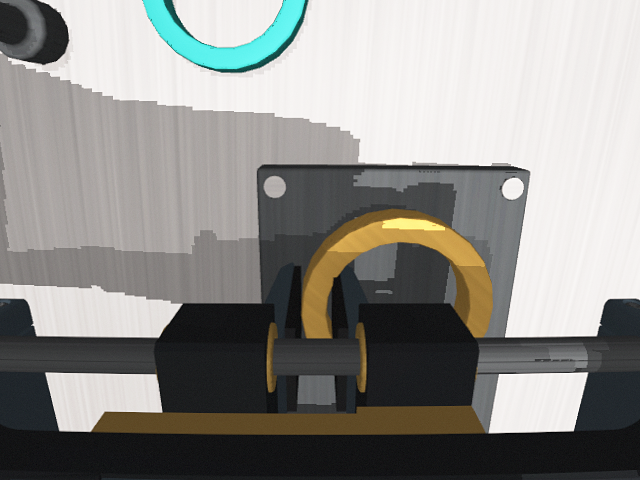

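Call:
send_rows(
  targets=[
    [-0.45, -0.1, 0, 0, 0, 0],
    [-0.4, -0.1, 0, 0, 0, 0],
    [0, 0, 0.7, 0, 0, 0],
    [0, 0, 0.7, 0, 0, 0],
    [0, 0, 0.4, 0, 0, 0],
  ],
)

```text
time: 22.28
tool_pos: [523.0, -41.7, 30.4]
tool_rot: [-179.9, -0.0, 92.6]
ft_force: [-0.1, -0.8, -4.1]
opening: 13.5
finger_force: 24.8
```

Call:
send_rows(
  targets=[
    [0, 0, 0.15, 0, 0, 0],
    [0, 0, 0.1, 0, 0, 0],
    [0, 0, 0.05, 0, 0, 0],
    [0, 0, 0.05, 0, 0, 0],
    [0, 0, 0, 0, 0, 0],
  ],
)

```text
time: 22.9
tool_pos: [523.8, -41.9, 25.1]
tool_rot: [180.0, 0.0, 92.6]
ft_force: [-0.5, 0.3, -3.5]
opening: 13.2
finger_force: 24.7
```

Descend in fine steps until contact.

Call:
send_rows(
  targets=[
    [0, 0, 0.03, 0, 0, 0],
    [0, 0, 0.02, 0, 0, 0],
    [0, 0, 0, 0, 0, 0],
    [0, 0, 0, 0, 0, 0],
    [0, 0, 0, 0, 0, 0],
  ],
)

```text
time: 23.52
tool_pos: [523.7, -41.9, 24.0]
tool_rot: [-180.0, 0.0, 92.6]
ft_force: [-1.3, -1.5, 1.3]
opening: 13.9
finger_force: 24.8
```

Call:
send_rows(
  targets=[
    [0, 0, 0.02, 0, 0, 0],
    [0, 0, 0, 0, 0, 0],
    [0, 0, 0, 0, 0, 0],
    [0, 0, 0, 0, 0, 0],
    [0, 0, 0, 0, 0, 0],
  ],
)

```text
time: 24.15
tool_pos: [523.8, -41.9, 23.9]
tool_rot: [-180.0, 0.0, 92.6]
ft_force: [-5.3, -0.1, 10.8]
opening: 13.6
finger_force: 24.9
```

Call:
send_rows(
  targets=[
    [0, 0, 0, 0, 0, 0],
    [0, 0, 0, 0, 0, 0],
    [0, 0, 0, 0, 0, 0],
    [0, 0, 0, 0, 0, 0],
    [0, 0, 0, 0, 0, 0],
  ],
  jaw=0.3,
)

```text
time: 24.78
tool_pos: [523.7, -41.9, 23.5]
tool_rot: [180.0, 0.0, 92.6]
ft_force: [-0.9, 0.8, -0.3]
opening: 27.5
finger_force: 0.0
```

Call:
send_rows(
  targets=[
    [0, 0.1, 0, 0, 0, 0],
    [0, 0.1, 0, 0, 0, 0],
    [0, 0.1, 0, 0, 0, 0],
    [0, 0.1, 0, 0, 0, 0],
    [0, 0.1, 0, 0, 0, 0],
  ],
)

```text
time: 25.4
tool_pos: [533.4, -41.4, 23.4]
tool_rot: [-180.0, -0.0, 92.6]
ft_force: [-3.1, 0.1, 2.2]
opening: 27.5
finger_force: 1.5
```

Call:
send_rows(
  targets=[
    [0, 0.02, 0, 0, 0, 0],
    [0, 0.02, 0, 0, 0, 0],
    [0, 0.02, 0, 0, 0, 0],
    [0, 0, 0, 0, 0, 0],
    [0, 0, 0, 0, 0, 0],
  ],
)

```text
time: 26.02
tool_pos: [534.9, -41.4, 23.5]
tool_rot: [180.0, 0.0, 92.6]
ft_force: [-1.6, -0.2, 0.3]
opening: 27.8
finger_force: 0.9
```

Call:
send_rows(
  targets=[
    [0, 0.03, 0, 0, 0, 0],
    [0, 0.03, 0, 0, 0, 0],
    [0, 0, 0, 0, 0, 0],
    [0, 0, 0, 0, 0, 0],
    [0, 0, 0, 0, 0, 0],
  ],
)

```text
time: 26.65
tool_pos: [536.1, -41.3, 23.6]
tool_rot: [180.0, 0.0, 92.6]
ft_force: [-1.4, -0.8, -0.0]
opening: 27.3
finger_force: 0.6
```

Call:
send_rows(
  targets=[
    [0, 0.03, 0, 0, 0, 0],
    [0, 0.03, 0, 0, 0, 0],
    [0, 0, 0, 0, 0, 0],
    [0, 0, 0, 0, 0, 0],
    [0, 0, 0, 0, 0, 0],
  ],
)

```text
time: 27.28
tool_pos: [536.5, -41.2, 23.4]
tool_rot: [-179.9, -0.0, 92.6]
ft_force: [-6.9, -0.3, 3.6]
opening: 27.1
finger_force: 3.2
```

Call:
send_rows(
  targets=[
    [0, 0.03, 0, 0, 0, 0],
    [0, 0.02, 0, 0, 0, 0],
    [0, 0, 0, 0, 0, 0],
    [0, 0, 0, 0, 0, 0],
    [0, 0, 0, 0, 0, 0],
  ],
)

```text
time: 27.9
tool_pos: [536.6, -41.1, 23.3]
tool_rot: [-179.8, -0.0, 92.6]
ft_force: [-11.4, -1.4, 8.2]
opening: 27.7
finger_force: 5.5
```

Call:
send_rows(
  targets=[
    [0, 0.03, 0, 0, 0, 0],
    [0, 0, 0, 0, 0, 0],
    [0, 0, 0, 0, 0, 0],
    [0, 0, 0, 0, 0, 0],
    [0, 0, 0, 0, 0, 0],
  ],
)

```text
time: 28.52
tool_pos: [536.7, -41.0, 23.2]
tool_rot: [-179.7, -0.0, 92.6]
ft_force: [-12.4, -0.8, 10.5]
opening: 27.6
finger_force: 6.6
```

Call:
send_rows(
  targets=[
    [0, -0.18, 0, 0, 0, 0],
    [0, -0.18, 0, 0, 0, 0],
    [0, 0, -0.3, 0, 0, 0],
    [0, 0, -0.8, 0, 0, 0],
    [0, 0, -0.8, 0, 0, 0],
  ],
)

```text
time: 29.15
tool_pos: [532.1, -41.5, 63.0]
tool_rot: [180.0, 0.0, 92.6]
ft_force: [-0.3, -0.4, 0.2]
opening: 27.3
finger_force: 0.0
```

Call:
send_rows(
  targets=[
    [0, 0, -1, 0, 0, 0],
    [0, 0, -1, 0, 0, 0],
    [0, 0, -1, 0, 0, 0],
    [0, 0, -1, 0, 0, 0],
    [0, 0, -1, 0, 0, 0],
  ],
  jaw=0.5,
)

```text
time: 29.78
tool_pos: [531.9, -41.5, 163.5]
tool_rot: [179.9, 0.0, 92.6]
ft_force: [0.4, 0.0, 1.0]
opening: 45.5
finger_force: 0.0
```

Run:
```python
from h import *
o=get_obs();print(o['tool_pos'],o['tool_rot'])
p,im,d=wsnap('w6')
```

```text
[531.8967087  -41.50115363 163.48377154] [1.79925372e+02 1.20798379e-02 9.26360631e+01]
```

View pics/w6.png

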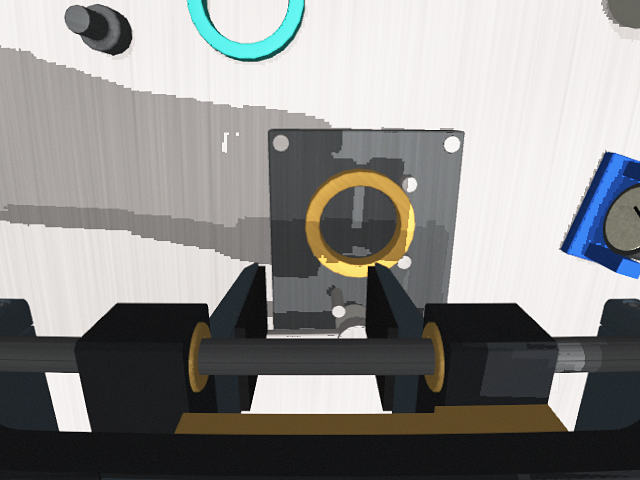

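The ring sits flat and touches both pins, at (410,184) and (404,262). I'll check that numerically.

Run:
```python
from h import *
f=np.load('pics/w6.npz');p={k:f[k] for k in f.files if k not in('im','d')};im,d=f['im'],f['d']
hsv=cv2.cvtColor(im,cv2.COLOR_RGB2HSV)
br=((hsv[...,0]>10)&(hsv[...,0]<30)&(hsv[...,1]>90)&(hsv[...,2]>60)).astype(np.uint8)
v,u=np.nonzero(br[150:262,295:420]);W=bydepth(p,np.c_[u+295,v+150],d);print('top z',np.percentile(W[:,2],[50,75,95]))
T=W[W[:,2]>36.5];A=np.c_[T[:,:2]-T[:,:2].mean(0),np.ones(len(T))];print('tilt',np.linalg.lstsq(A,T[:,2],rcond=None)[0])
h=cv2.convexHull(T[:,:2].astype(np.float32))[:,0]
from scipy.optimize import least_squares
c=least_squares(lambda q:np.hypot(*(h-q).T)-42,[565,-40],loss='soft_l1').x
P=onplane(p,[(410,184),(404,262)],34)[:,:2];print('ring',c,'pins',P,np.hypot(*(P-c).T))
ey=(P[0]-P[1])/np.linalg.norm(P[0]-P[1]);ex=np.array([ey[1],-ey[0]]);r=c-P.mean(0);print('err x',r@ex+36.7,'err y',r@ey)
```

```text
top z [37.71469654 38.34494811 39.13990904]
tilt [-0.09455392  0.28405804 40.01492874]
ring [564.33556145 -37.90564553] pins [[600.37502266  -6.65965024]
 [602.52850634 -68.5564327 ]] [47.69858474 48.97113224]
err x -0.4041075960613938 err y 0.9931244953149981
```

The ring is within about 1 mm of the nest, at the expected height. Now back to the handle.

Call:
send_rows(
  targets=[
    [-0.9, -0.62, 0, 0, 0, 0],
    [-0.9, -0.62, 0, 0, 0, 0],
    [-0.9, -0.62, 0, 0, 0, 0],
    [-0.9, -0.62, 0, 0, 0, 0],
    [-0.9, -0.62, 0, 0, 0, 0],
  ],
)

```text
time: 30.45
tool_pos: [473.6, -134.8, 162.1]
tool_rot: [180.0, 0.0, 92.6]
ft_force: [1.2, 0.1, 0.2]
opening: 45.0
finger_force: 0.0
```

Call:
send_rows(
  targets=[
    [0, 0, 0, 0, 0, 0.077],
    [0, 0, 0, 0, 0, 0.077],
    [0, 0, 0, 0, 0, 0.077],
    [0, 0, 0, 0, 0, 0.077],
    [0, 0, 0, 0, 0, 0.077],
  ],
)

```text
time: 31.08
tool_pos: [474.0, -134.3, 162.1]
tool_rot: [180.0, -0.0, 48.2]
ft_force: [0.2, -0.2, -0.4]
opening: 45.7
finger_force: 0.0
```

Call:
send_rows(
  targets=[
    [0, 0, 0, 0, 0, 0.077],
    [0, 0, 0, 0, 0, 0.077],
    [0, 0, 0, 0, 0, 0.077],
    [0, 0, 0, 0, 0, 0.077],
    [0, 0, 0, 0, 0, 0.077],
  ],
)

```text
time: 31.7
tool_pos: [474.0, -134.3, 162.1]
tool_rot: [180.0, -0.0, 4.1]
ft_force: [0.3, -0.8, -0.4]
opening: 45.7
finger_force: 0.0
```

Call:
send_rows(
  targets=[
    [0, 0, 0, 0, 0, 0],
    [0, 0, 0, 0, 0, 0],
    [0, 0, 0.4, 0, 0, 0],
    [0, 0, 0.4, 0, 0, 0],
    [0, 0, 0, 0, 0, 0],
  ],
)

```text
time: 32.33
tool_pos: [473.3, -134.1, 144.6]
tool_rot: [-180.0, 0.1, 4.4]
ft_force: [-0.6, -0.4, 0.2]
opening: 45.4
finger_force: 0.0
```

Call:
send_rows(
  targets=[
    [0, 0, 0.8, 0, 0, 0],
    [0, 0, 0.8, 0, 0, 0],
    [0, 0, 0.8, 0, 0, 0],
    [0, 0, 0.8, 0, 0, 0],
    [0, 0, 0.8, 0, 0, 0],
  ],
)

```text
time: 32.95
tool_pos: [473.8, -134.2, 64.3]
tool_rot: [-180.0, 0.0, 4.4]
ft_force: [-0.1, 0.2, 0.4]
opening: 46.1
finger_force: 0.0
```

Call:
send_rows(
  targets=[
    [0, 0, 0, 0, 0, 0],
    [0, 0, 0, 0, 0, 0],
    [0, 0, 0, 0, 0, 0],
    [0, 0, 0, 0, 0, 0],
    [0, 0, 0, 0, 0, 0],
  ],
  jaw=0,
  force=8,
)

```text
time: 33.58
tool_pos: [474.3, -134.4, 66.0]
tool_rot: [180.0, -0.0, 4.4]
ft_force: [0.7, -0.2, 5.2]
opening: 19.7
finger_force: 8.0
```

Call:
send_rows(
  targets=[
    [0.033, 0.56, 0, 0, 0, -0.0593],
    [0.033, 0.56, 0, 0, 0, -0.0593],
    [0.033, 0.56, 0, 0, 0, -0.0593],
    [0.033, 0.56, 0, 0, 0, -0.0593],
    [0.033, 0.56, 0, 0, 0, -0.0593],
  ],
)

```text
time: 34.2
tool_pos: [493.6, -186.2, 65.8]
tool_rot: [-180.0, 0.1, 38.6]
ft_force: [-4.7, -1.0, 8.3]
opening: 20.1
finger_force: 8.0
```

Call:
send_rows(
  targets=[
    [0.033, 0.56, 0, 0, 0, -0.0593],
    [0.033, 0.56, 0, 0, 0, -0.0593],
    [0.033, 0.56, 0, 0, 0, -0.0593],
    [0.033, 0.56, 0, 0, 0, -0.0593],
    [0.033, 0.56, 0, 0, 0, -0.0593],
  ],
)

```text
time: 34.83
tool_pos: [539.4, -218.0, 65.7]
tool_rot: [-180.0, 0.1, 72.6]
ft_force: [-3.3, -5.7, 3.6]
opening: 19.5
finger_force: 8.0
```

Call:
send_rows(
  targets=[
    [0.03, 0.53, 0, 0, 0, -0.057],
    [0.03, 0.53, 0, 0, 0, -0.057],
    [0.03, 0.4, 0, 0, 0, -0.045],
    [0.01, 0.1, 0, 0, 0, -0.01],
    [0, 0, 0, 0, 0, 0],
  ],
)

```text
time: 35.45
tool_pos: [571.0, -222.2, 65.8]
tool_rot: [179.9, 0.1, 91.8]
ft_force: [1.3, -10.3, -2.8]
opening: 19.7
finger_force: 8.0
```

Call:
send_rows(
  targets=[
    [0, 0.05, 0, 0, 0, -0.005],
    [0, 0.04, 0, 0, 0, -0.005],
    [0, 0, 0, 0, 0, 0],
    [0, 0, 0, 0, 0, 0],
    [0, 0, 0, 0, 0, 0],
  ],
)

```text
time: 36.08
tool_pos: [572.4, -222.1, 65.8]
tool_rot: [180.0, 0.1, 92.9]
ft_force: [-1.5, -10.1, -1.2]
opening: 19.9
finger_force: 8.0
```

Call:
send_rows(
  targets=[
    [0, 0.05, 0, 0, 0, 0],
    [0, 0.05, 0, 0, 0, 0],
    [0, 0, 0, 0, 0, 0],
    [0, 0, 0, 0, 0, 0],
    [0, 0, 0, 0, 0, 0],
  ],
)

```text
time: 36.7
tool_pos: [572.5, -221.5, 65.4]
tool_rot: [-179.8, 0.0, 92.9]
ft_force: [-13.2, -9.8, 6.7]
opening: 19.3
finger_force: 8.0
```

Call:
send_rows(
  targets=[
    [0, 0.05, 0, 0, 0, 0],
    [0, 0, 0, 0, 0, 0],
    [0, 0, 0, 0, 0, 0],
    [0, 0, 0, 0, 0, 0],
    [0, 0, 0, 0, 0, 0],
  ],
)

```text
time: 37.33
tool_pos: [572.9, -221.3, 65.2]
tool_rot: [-179.7, -0.0, 92.9]
ft_force: [-14.8, -8.6, 8.4]
opening: 20.7
finger_force: 8.0
```

It is at the closed stop. I'll ease off, release, rise clear and look.

Call:
send_rows(
  targets=[
    [0, -0.08, 0, 0, 0, 0],
    [0, 0, 0, 0, 0, 0],
    [0, 0, 0, 0, 0, 0],
    [0, 0, 0, 0, 0, 0],
    [0, 0, 0, 0, 0, 0],
  ],
  jaw=0.6,
)

```text
time: 37.95
tool_pos: [573.6, -221.0, 65.5]
tool_rot: [180.0, 0.0, 92.9]
ft_force: [-0.0, 0.3, 0.1]
opening: 54.5
finger_force: 0.0
```

Call:
send_rows(
  targets=[
    [0, 0, -0.3, 0, 0, 0],
    [0, 0, -0.8, 0, 0, 0],
    [0, 0, -1, 0, 0, 0],
    [0, 0, -1, 0, 0, 0],
    [0, 0, -1, 0, 0, 0],
  ],
)

```text
time: 38.58
tool_pos: [573.7, -221.1, 149.5]
tool_rot: [180.0, 0.0, 92.9]
ft_force: [0.6, -0.0, 0.6]
opening: 54.8
finger_force: 0.0
```

Call:
send_rows(
  targets=[
    [0, -1, -1, 0, 0, 0],
    [0.5, -1, -1, 0, 0, 0],
    [0.5, -1, 0, 0, 0, 0],
    [0.5, -1, 0, 0, 0, 0],
    [0.5, 0, 0, 0, 0, 0],
  ],
)

```text
time: 39.2
tool_pos: [490.9, -184.7, 188.4]
tool_rot: [180.0, 0.0, 92.8]
ft_force: [0.8, 0.9, -0.1]
opening: 54.6
finger_force: 0.0
```

Run:
```python
from h import *
p,im,d=wsnap('w7');s,_=snapshot('side');t,_=snapshot('top')
a=cv2.resize(im[:,:,::-1],(440,330));b=cv2.resize(s[200:320,270:400,::-1],(358,330))
cv2.imwrite('pics/f.png',np.hstack([a,b]))
```

```text
(no output)
```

View pics/f.png

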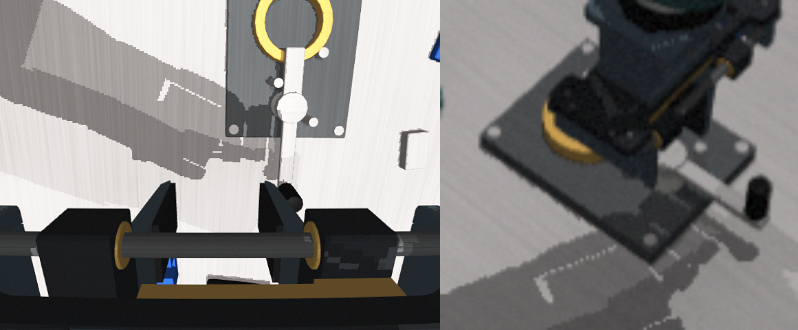

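The arm lies over the ring, from (291,107) to (295,48) in the left picture. It runs parallel to the plate edge, the ring is still against the visible pin at (323,52), and the gripper is clear.

```bash
python3 -c "
from h import *
print(robot.close_job())"
```

```text
the job is handed in; nothing more can be done
None
```

The job is handed in: I swung the hold-down open, set the large ring down against both pins (within about 1 mm of the nest by the wrist camera), and swung the hold-down back to its closed stop over it; no verdict was returned.

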